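# Chill a drink: can on the cold plate, isolator handle to on

### The arm

A 6-joint arm with a two-finger parallel gripper is mounted at the origin on a cart in front of the work surface, level with it; the furniture and walls round the work are solid. World frame = base frame: x ahead of the robot, y to its left, z up, the work surface at z = 0. Lengths are in m, angles in degrees, forces in N, time in s.
With the tool pointing down it reaches from about 0.325 to 0.85 m from the base axis. Payload 4.4 kg.
Tool frame: the origin (TCP) lies at the centre of the arm's flange, where the gripper is bolted on; the fingertips stand 199 mm ahead of it and the grasp point (between the pads) lies 180 mm ahead of it (manip.nose_length is the distance from the TCP to the fingertips, in m); z points along the fingers, y is the direction in which the jaws open and shut (so a half turn about z gives the same grasp; the last joint's range is limited). The gripper opens to 94 mm and grips with 3 to 60 N. Pads are 16 mm wide; open, the fingers measure 119 mm over their backs; the gripper's body (75 mm by 177 mm) begins 78 mm behind the grasp point.
Start: joints at [65.747, 11.837, 88.321, -0, 79.842, -8.623], TCP at [0.155, 0.554, 0.405] pointing down, gripper open.
Joint ranges: [-156.59, 156.59], [-49.26, 127.26], [12.9, 141.05], [-63.56, 243.56], [4.71, 150.69], [-161.64, 161.64]. Speed limits (degrees/s): [159.86, 159.86, 180, 180, 180, 180].

### API

Orientations are given as [roll, pitch, yaw] about the fixed x, y, z axes, in that order (R = Rz(yaw) Ry(pitch) Rx(roll)).
In Python, from plant import readout, cams, manip gives the robot as it stands.
- The arm moves only by the tool move_arm, never from a script. Its argument "increments" is a list of rows, each a list of 6 numbers: the shift along the tool's x, y, z in cm, then the turn, a rotation vector about the tool's x, y, z in rad. In form: [[x, y, z, rx, ry, rz], ...]. A call has 1 to 5 rows; each row is the pose to reach, as a shift and turn from the pose measured when the call began, along the tool's axes at that moment; what a row does not reach only later rows make up. A row lasts 1/10 s, in which the tool goes at most 50 mm and 8.59 degrees, less where a joint would pass 70% of its speed; a pose out of reach is approached as far as the arm can. A call with a gripper value outside its range is refused whole. "jaw" is the finger opening in cm, from 0 to 9.4, set as the call begins (left out, the last holds). The fingers move at their own pace and stop on an object; "newtons" is the grip in N (left out, the last holds). Time passes only in rows, so rows that repeat a pose let the fingers close. It gives the time, the measured TCP pose, the force and the opening at its end, in the units of the state.
- readout.get_state(): the state, without advancing time (a new reading comes with each control period).
- cams.grab_frame(name): name is "scene" or "side" or "wrist"; returns the picture (384x512x3 uint8, red, green, blue); there is no depth.
- cams.calibration(name): a dict with "K" (3x3 intrinsics, pixels), "rvec" (rotation vector, rad) and "tvec" (3), from world to camera coordinates, as OpenCV has them. Camera axes: x right, y down, z forward; pixel columns grow to the right and rows downward; lengths in m; the calibration is good to about 2 mm. A picture is of the moment at which its call begins: read the wrist's pose just before it. calibration takes no time and is no camera call; for the wrist camera it gives the pose at the moment of the call.
- manip.finish_job(): hands the job in, once; it reports no verdict.
The state is a dict: "time": time; "qpos": joint angles; "qd": joint speeds; "effort": joint torques, N m; "eef_pos": TCP position; "eef_rot": TCP orientation; "force": force on the tool from outside, world axes, zero at the start; "ft_torque": the same for the moment, N m; "finger_gap": finger opening in m.
Only numpy, scipy, OpenCV 4.12 (cv2) and the standard library are available. Lean on these libraries where they do the work, as an engineer would, in place of code of your own. Each camera call takes 0.05 s, during which the arm holds its last target. There are 200 camera calls.

### The job

Stand the drink can upright in the middle of the chiller's cold plate and let go of it. Then switch the chiller on: push its black handle over from off until it snaps across, and press it firmly home against the rubber stop post with a steady push of about 15 N near its tip for about a second, without ramming it (never above 35 N), and leave it at on. Do not tip the can over, and leave the spice jar and the pill bottle standing where they are.

Things in the scene. Friction and masses are not known exactly. Their poses are not given: they have to be found in the camera images.
- chiller: fixed white drinks chiller, a flat box 136 (its x) x 226 (its y) mm, top 40 mm above the worktop; origin under its centre on the worktop, its x points away from the robot at yaw 0, its y to the left. Left half: cold plate; right half: isolator handle, which overhangs the front edge.
- plate_centre (a point): centre of the top face of the chiller's bare aluminium cold plate (disc 80 mm across, its top 50 mm above the worktop, 55 mm to the left of the chiller's centre)
- drink_can: loose drink can, 66 mm across, 115 mm tall, about 0.35 kg; origin at the centre of its underside, z up along the can
- handle_axis (a point): point on the handle's vertical turning axis at the handle's mid height, 60 mm above the worktop; its axes are those of the chiller (chiller's centre is 60 mm to the left of it)
- handle_bar: black bar of the isolator handle, 20 mm wide, 22 mm high (49 to 71 mm above the worktop), running from the axis to a round end 26 mm across; origin on the axis at mid height, the bar runs along its own -x out to 141 mm; beyond the chiller's front edge (68 mm from the axis) there is free room under it
- handle_tip (a point): centre of the round end of the handle, 128 mm from the turning axis, at mid height
- switch_handle (a joint): angle of the handle: 0 = off (swung to the right, 0.75 rad from pointing straight out of the chiller's front), grows as the tip moves to the left, clockwise seen from above. An over-centre spring holds it at off and, past 0.75, throws it on against the stop post (on: about 1.3 to 1.6, depending on where the post is clamped)
- stop_collar: fixed steel collar round the handle's axis that carries the rubber stop post: 16 mm across, 50 mm from the axis along the collar's own -x, top 77 mm above the worktop; origin on the axis, 43.5 mm above the worktop. It is clamped at a different angle each time; the side of the handle meets the post
- spice_jar: loose glass spice jar with a dark lid, 44 mm across, 105 mm tall, a bystander; origin at the centre of its underside
- pill_bottle: loose brown pill bottle with a ribbed cap, 48 mm across, 80 mm tall, a bystander; origin at the centre of its underside
Not all that is in view belongs to the job. Leave any pink look-alike of the drink_can alone.

How it is judged (in metres and radians):
On the way, in this order (a step that is already met when the one before it is completed fails the run):
1. the can stands upright, centred within 7 mm on the cold plate, and is let go (horizontal distance between drink_can and plate_centre below 0.007 m and z of drink_can in the frame of plate_centre below 0.004 m and angle between drink_can's own z axis and vertical below 0.06 rad and contact force between the fingers and drink_can below 0.1 N and contact force between drink_can and chiller above 0.5 N), for 0.2 s.
2. the handle is pressed home: the fingers push it so that it bears on the stop post with more than 25 N (about 7 N of push near the tip), for 0.6 s (contact force between handle_bar and stop_collar above 25 N and contact force between the fingers and handle_bar above 2 N and value of joint switch_handle above 1.1 rad), for 0.6 s.
At the end, for the whole second after the job is handed in: the can stands at rest, upright within 0.06 rad, its axis within 7 mm of the cold plate's centre, on the plate; the handle rests at on (past 1.1 rad) against its stop post by its own spring (horizontal distance between drink_can and plate_centre below 0.007 m and z of drink_can in the frame of plate_centre between -0.004 and 0.004 m and angle between drink_can's own z axis and vertical below 0.06 rad and linear speed of drink_can below 0.02 m/s and value of joint switch_handle above 1.1 rad and contact force between handle_bar and stop_collar above 1 N); the robot touches nothing.
It fails at once if the handle is rammed (more than 35 N between fingers and handle) (contact force between the fingers and handle_bar above 35 N).
It fails at once if the can is tipped by more than 0.5 rad (angle between drink_can's own z axis and vertical above 0.5 rad).
It fails at once if the spice jar is shoved more than 40 mm or tipped (distance of spice_jar from where it was at the start of the episode above 0.04 m or angle between spice_jar's own z axis and vertical above 0.5 rad).
It fails at once if the pill bottle is shoved more than 40 mm or tipped (distance of pill_bottle from where it was at the start of the episode above 0.04 m or angle between pill_bottle's own z axis and vertical above 0.5 rad).
It also fails if it takes over 58 s, if anything falls off the work surface, if the arm or the gripper's body presses on something with over 40 N, if the wrist force passes 120 N, or if a joint passes its speed limit or range.

## Working session

There is one attempt and no reset: what is moved stays moved. The work goes in short steps, Python scripts to look and compute and a tool call to move; the robot and the scene stay as the last step left them, time stands still between calls to the robot, and variables do not carry over. Pictures are saved under pics/ and viewed, about 8 in all and at most 12, crops included, and the job is handed in when it is done.

Besides the shell and the picture viewer there is one more tool, called after "Request:" as name([rows], argument=value, ...), one row to a line, values as JSON. move_arm: Moves the arm, as the interface text tells. Its arguments: {"type":"object","properties":{"increments":{"type":"array","items":{"type":"array","items":{"type":"number"}}},"jaw":{"type":"number"},"newtons":{"type":"number"}},"required":["increments"]}

```bash
mkdir -p pics; python3 - <<'E'
from plant import readout, cams, manip
import cv2, numpy as np
for n in ("scene","side"):
    im=cams.grab_frame(n); cv2.imwrite(f"pics/{n}0.png",im[:,:,::-1])
    c=cams.calibration(n); R,_=cv2.Rodrigues(c["rvec"]); print(n,c["K"].round(1).tolist(),(-R.T@c["tvec"]).round(3))
a=cv2.imread("pics/scene0.png");b=cv2.imread("pics/side0.png")
cv2.imwrite("pics/both0.png",np.vstack([a,b])[:, :] if 0 else a)
print(readout.get_state(), manip.nose_length)
E
ls
```

```text
scene [[436.8, 0.0, 263.5], [0.0, 436.8, 183.3], [0.0, 0.0, 1.0]] [-0.254 -0.188  0.859]
side [[356.4, 0.0, 267.9], [0.0, 356.4, 190.9], [0.0, 0.0, 1.0]] [-0.13  -0.224  0.782]
{'time': 0.1, 'qpos': array([ 6.57478947e+01,  1.18758004e+01,  8.83944332e+01,  4.71202707e-04,
        7.98425217e+01, -8.62285450e+00]), 'qd': array([-0.02532887, -0.02354822, -0.22516956,  0.07699673, -0.00959275,
        0.00435698]), 'effort': array([ 3.05980393e-04, -3.71865749e+01, -2.82292092e+01,  6.99471426e-02,
        3.11286666e-02, -5.85032763e-05]), 'eef_pos': array([0.15478446, 0.55343666, 0.40365994]), 'eef_rot': array([-1.79888589e+02, -1.73637664e-02,  1.64370649e+02]), 'force': array([-0.47171113,  0.2954437 , -0.32683816]), 'ft_torque': array([-0.00820216, -0.02592436, -0.03935499]), 'finger_gap': 0.09405658809991034} 0.1992
pics
```

View pics/scene0.png

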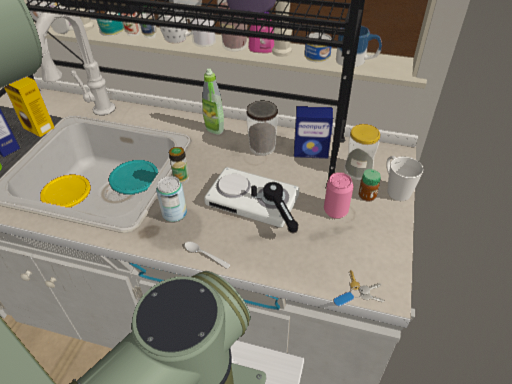

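View pics/side0.png

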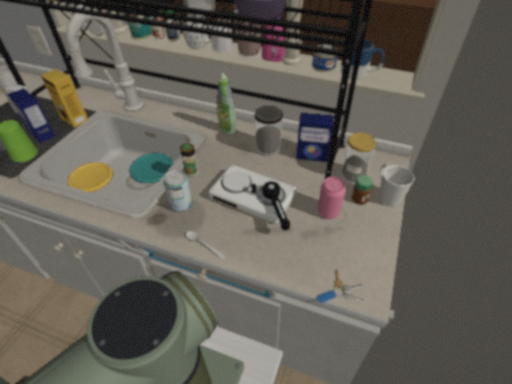

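The can candidates are the white-and-blue can at scene (172,199) and the pink look-alike at (338,195), so I choose the white-and-blue one. The chiller is at about (253,195), with the handle tip near (292,225). I'll check this in one close crop.

```bash
python3 - <<'E'
import cv2
a=cv2.imread("pics/scene0.png")
cv2.imwrite("pics/crop1.png",cv2.resize(a[140:240,150:310],None,fx=5,fy=5,interpolation=cv2.INTER_CUBIC))
E
```

```text
(no output)
```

View pics/crop1.png

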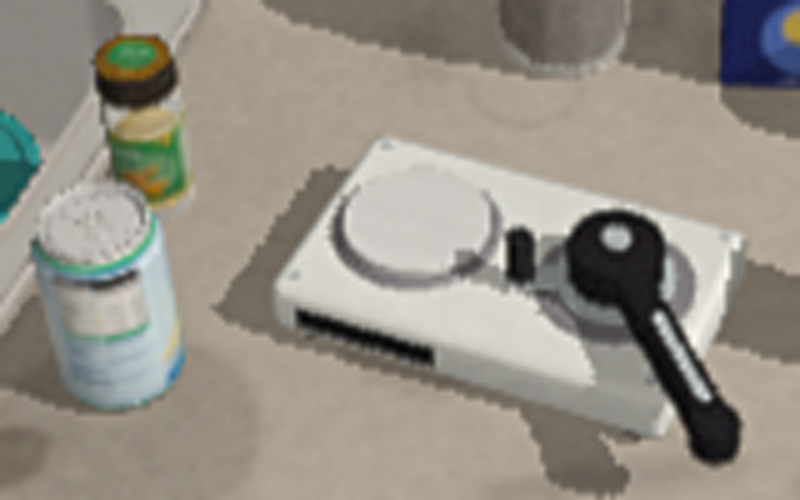

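```bash
cat > h.py <<'E'
import cv2, numpy as np
from plant import readout, cams, manip
def ray(cal,uv):
    R,_=cv2.Rodrigues(np.asarray(cal["rvec"],float)); t=np.asarray(cal["tvec"],float).ravel()
    d=R.T@np.linalg.inv(cal["K"])@np.array([uv[0],uv[1],1.]); return -R.T@t,d
def at_z(cal,uv,z):
    o,d=ray(cal,uv); return (o+d*(z-o[2])/d[2])[:2]
def proj(cal,P):
    return cv2.projectPoints(np.asarray(P,float).reshape(-1,3),np.asarray(cal["rvec"],float),np.asarray(cal["tvec"],float),np.asarray(cal["K"],float),None)[0][:,0]
E
python3 - <<'E'
from h import *
c=cams.calibration("scene")
f=lambda u,v:(150+(u+.5)/5-.5,140+(v+.5)/5-.5)
for n,u,v,z in [("canTop",97,225,.115),("canbotfront",115,405,0),("plate",419,222,.05),("c_fl",278,300,.04),("c_bl",382,137,.04),("c_br",744,240,.04),("c_fr",658,418,.04),("hub",617,237,.085),("tip",715,425,.071),("post",521,235,.077),("jarTop",135,52,.105)]:
    print(n,at_z(c,f(u,v),z).round(4))
for n,uv,z in [("pink",(339,180),.115),("pill",(371,176),.08),("rackleg",(333,180),0),("spoon",(205,254),0)]: print(n,at_z(c,uv,z).round(3))
s=cams.calibration("wrist");print(s["K"]);R,_=cv2.Rodrigues(s["rvec"]);print(-R.T@s["tvec"].ravel(),R.T[:,2])
E
```

```text
canTop [0.4329 0.2428]
canbotfront [0.4158 0.2439]
plate [0.5398 0.1145]
c_fl [0.4743 0.1712]
c_bl [0.6103 0.1601]
c_br [ 0.5816 -0.0548]
c_fr [ 0.4466 -0.0398]
hub [0.5211 0.0007]
tip [ 0.4229 -0.0726]
post [0.5177 0.0507]
jarTop [0.5731 0.2848]
pink [ 0.558 -0.159]
pill [ 0.633 -0.236]
rackleg [ 0.679 -0.138]
spoon [0.336 0.123]
[[294.95484246   0.         252.60504433]
 [  0.         294.95484246 187.47782946]
 [  0.           0.           1.        ]]
[0.08075858 0.57384698 0.38387147] [ 0.25481761 -0.07291823 -0.96423592]
```

Confirmed: the can is at about (0.433,0.243), the chiller at about (0.528,0.059) with yaw about -7.5°, and the spice jar is behind the can. Next I'll move to a viewing pose for the wrist camera.

```bash
cat >> h.py <<'E'
from scipy.spatial.transform import Rotation as Ro
def inc(p,yaw,roll=180,pitch=0):
    s=readout.get_state(); R=Ro.from_euler("xyz",s["eef_rot"],degrees=True)
    d=R.inv().apply(np.asarray(p)-s["eef_pos"])*100
    r=(R.inv()*Ro.from_euler("xyz",[roll,pitch,yaw],degrees=True)).as_rotvec()
    print("inc",d.round(2),r.round(4),"t",round(s["time"],2),"F",s["force"].round(2),"pos",s["eef_pos"].round(4),s["eef_rot"].round(2),"gap",round(s["finger_gap"],4))
E
python3 -c "
from h import *
inc([.40,.16,.40],164.4)"
```

```text
inc [-34.21 -31.28   0.42] [-0.0019 -0.0003 -0.0005] t 0.1 F [-0.47  0.3  -0.33] pos [0.1548 0.5534 0.4037] [-1.7989e+02 -2.0000e-02  1.6437e+02] gap 0.0941
```

Request:
move_arm([
  [-34.2,-31.3,0.4,0,0,0],
  [-34.2,-31.3,0.4,0,0,0],
  [-34.2,-31.3,0.4,0,0,0],
  [-34.2,-31.3,0.4,0,0,0],
  [-34.2,-31.3,0.4,0,0,0],
], jaw=9.4)

```text
time: 0.6
eef_pos: [0.2872, 0.3396, 0.4018]
eef_rot: [-179.9, -0.0, 164.4]
force: [1.2, 0.4, 0.6]
finger_gap: 0.0939
```

```bash
python3 -c "
from h import *
inc([.40,.16,.40],164.4)"
```

```text
inc [-15.69 -14.27   0.21] [-0.0025 -0.0004  0.0003] t 0.6 F [1.18 0.41 0.62] pos [0.2872 0.3396 0.4018] [-1.7986e+02 -2.0000e-02  1.6442e+02] gap 0.0939
```

Request:
move_arm([
  [-15.7,-14.3,0.2,0,0,0],
  [-15.7,-14.3,0.2,0,0,0],
  [-15.7,-14.3,0.2,0,0,0],
  [-15.7,-14.3,0.2,0,0,0],
  [-15.7,-14.3,0.2,0,0,0],
])

```text
time: 1.1
eef_pos: [0.4017, 0.1562, 0.3999]
eef_rot: [-179.8, 0.0, 164.1]
force: [1.0, 0.6, -0.1]
finger_gap: 0.0938
```

```bash
python3 - <<'E'
from h import *
import json
c=cams.calibration("wrist"); im=cams.grab_frame("wrist")
np.savez("w1.npz",K=c["K"],rvec=c["rvec"],tvec=c["tvec"]); cv2.imwrite("pics/w1.png",im[:,:,::-1])
cv2.imwrite("pics/w1b.png",cv2.resize(im[:,:,::-1],(768,576),interpolation=cv2.INTER_CUBIC))
inc([.40,.16,.40],164.4)
E
```

```text
inc [ 0.28  0.31 -0.02] [-0.004   0.0006 -0.0052] t 1.15 F [ 1.45 -1.81 -0.53] pos [0.4019 0.1563 0.3998] [-1.7977e+02  3.0000e-02  1.6410e+02] gap 0.0937
```

View pics/w1b.png

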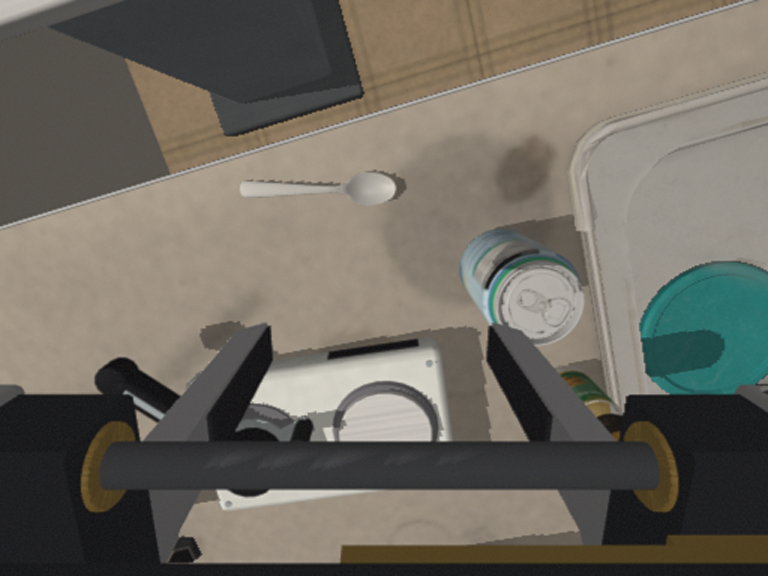

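```bash
python3 - <<'E'
from h import *
c=dict(np.load("w1.npz")); s=cams.calibration("scene")
f=lambda u,v:((u+.5)/1.5-.5,(v+.5)/1.5-.5)
for n,u,v,z in [("can",540,302,.115),("fl",439,338,.04),("br",220,508,.04),("screwfl",430,363,.04),("screwbr",228,503,.04),("post",303,427,.077)]:
    print(n,at_z(c,f(u,v),z).round(4))
g=lambda u,v:(150+(u+.5)/5-.5,140+(v+.5)/5-.5)
for n,u,v,z in [("screwfl",295,273,.04),("screwbl",386,146,.04),("screwbr",732,241,.04)]: print(n,at_z(s,g(u,v),z).round(4))
def circ(cx,cy,r,z): 
    a=np.linspace(0,2*np.pi,60); return np.c_[cx+r*np.cos(a),cy+r*np.sin(a),0*a+z]
C=np.array([.528,.059]);y=np.radians(-7.5);ex=np.array([np.cos(y),np.sin(y)]);ey=np.array([-ex[1],ex[0]])
pl=C+.055*ey; box=np.array([[*(C+a*.068*ex+b*.113*ey),.04] for a,b in [(1,1),(1,-1),(-1,-1),(-1,1),(1,1)]])
A=C-.06*ey; hb=np.array([[*(A),.071],[*(A+.128*(-np.cos(.75)*ex-np.sin(.75)*ey)),.071]])
tip=hb[1]
items=[circ(*pl,.04,.05),circ(.4335,.2425,.033,.115),circ(.4335,.2425,.033,0),box,hb,circ(tip[0],tip[1],.013,.071)]
outs=[]
for cal,name,x0,y0,w,h,k in [(c,"w1",60,150,350,190,2),(s,"scene0",150,140,160,100,4)]:
    im=cv2.imread(f"pics/{name}.png")[y0:y0+h,x0:x0+w]; im=cv2.resize(im,None,fx=k,fy=k,interpolation=cv2.INTER_CUBIC)
    for P in items:
        p=((proj(cal,P)-[x0,y0]+.5)*k-.5); cv2.polylines(im,[p.round().astype(int)],False,(0,0,255),1)
    outs.append(im)
W=max(o.shape[1] for o in outs)
o=np.vstack([np.pad(i,((0,0),(0,W-i.shape[1]),(0,0))) for i in outs]); cv2.imwrite("pics/ov1.png",cv2.resize(o,(int(o.shape[1]*595/o.shape[0]),595)) if o.shape[0]>600 else o)
E
```

```text
can [0.4382 0.2497]
fl [0.4777 0.1845]
br [ 0.5875 -0.0519]
screwfl [0.4976 0.1719]
screwbr [ 0.5843 -0.0427]
post [0.5052 0.0635]
screwfl [0.4954 0.1696]
screwbl [0.6037 0.1554]
screwbr [ 0.5792 -0.0488]
```

View pics/ov1.png

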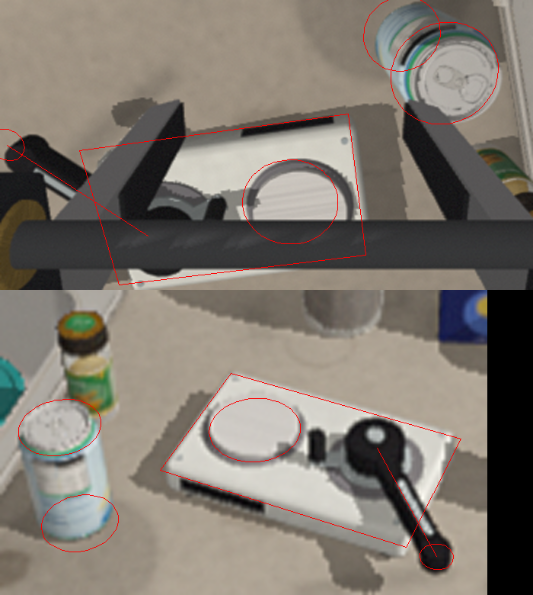

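The wrist and scene estimates disagree by about 6 mm. I'll flip the wrist so its camera sees the chiller and the can clear of the fingers.

Request:
move_arm([
  [0,0,0,0,0,0.15],
  [0,0,0,0,0,0.3],
  [0,0,0,0,0,0.45],
  [0,0,0,0,0,0.6],
  [0,0,0,0,0,0.75],
])

```text
time: 1.65
eef_pos: [0.4012, 0.1569, 0.3994]
eef_rot: [-179.8, 0.1, 121.1]
force: [0.1, -0.5, 0.4]
finger_gap: 0.0942
```

Request:
move_arm([
  [0,0,0,0,0,0.15],
  [0,0,0,0,0,0.3],
  [0,0,0,0,0,0.45],
  [0,0,0,0,0,0.6],
  [0,0,0,0,0,0.75],
])

```text
time: 2.15
eef_pos: [0.4006, 0.1577, 0.399]
eef_rot: [-179.9, 0.2, 78.2]
force: [-0.3, -0.1, -0.6]
finger_gap: 0.0942
```

Request:
move_arm([
  [0,0,0,0,0,0.15],
  [0,0,0,0,0,0.3],
  [0,0,0,0,0,0.45],
  [0,0,0,0,0,0.6],
  [0,0,0,0,0,0.75],
])

```text
time: 2.65
eef_pos: [0.3999, 0.1584, 0.3985]
eef_rot: [180.0, 0.3, 35.2]
force: [-0.2, 0.1, 0.0]
finger_gap: 0.0941
```

Request:
move_arm([
  [0,0,0,0,0,0.15],
  [0,0,0,0,0,0.3],
  [0,0,0,0,0,0.45],
  [0,0,0,0,0,0.6],
  [0,0,0,0,0,0.75],
])

```text
time: 3.15
eef_pos: [0.3992, 0.1592, 0.3981]
eef_rot: [179.8, 0.3, -7.8]
force: [-0.1, -0.1, 0.7]
finger_gap: 0.094
```

```bash
python3 -c "
from h import *
inc([.41,.14,.42],-10)"
```

```text
inc [ 1.32  1.76 -2.19] [0.004  0.0046 0.039 ] t 3.15 F [-0.09 -0.1   0.69] pos [0.3992 0.1592 0.3981] [179.78   0.27  -7.76] gap 0.094
```

Request:
move_arm([
  [1.3,1.8,-2.2,0.004,0.005,0.0],
  [1.3,1.8,-2.2,0.004,0.005,0.0],
  [1.3,1.8,-2.2,0.004,0.005,0.0],
])

```text
time: 3.45
eef_pos: [0.4095, 0.1402, 0.42]
eef_rot: [-180.0, -0.0, -7.8]
force: [-0.3, -0.2, 0.2]
finger_gap: 0.0941
```

```bash
python3 - <<'E'
from h import *
c=cams.calibration("wrist"); im=cams.grab_frame("wrist")
np.savez("w2.npz",K=c["K"],rvec=c["rvec"],tvec=c["tvec"]); cv2.imwrite("pics/w2.png",im[:,:,::-1])
cv2.imwrite("pics/w2b.png",cv2.resize(im[:,:,::-1],(768,576),interpolation=cv2.INTER_CUBIC))
inc([.41,.14,.42],-10)
E
```

```text
inc [ 0.08  0.01 -0.06] [-0.0003  0.001   0.0394] t 3.5 F [-0.26 -0.66 -0.56] pos [0.4092 0.1402 0.4194] [-1.7998e+02  6.0000e-02 -7.7400e+00] gap 0.0941
```

View pics/w2b.png

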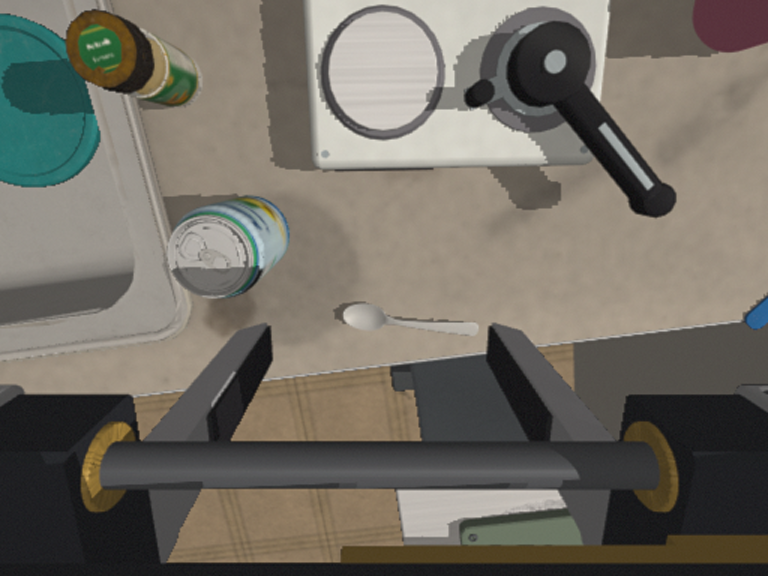

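```bash
python3 - <<'E'
from h import *
c=dict(np.load("w2.npz"))
f=lambda u,v:((u+.5)/1.5-.5,(v+.5)/1.5-.5)
P={}
for n,u,v,z in [("can",211,257,.115),("plate",383,72,.05),("sfl",325,154,.04),("sfr",584,152,.04),("hub",554,61,.085),("tip",655,194,.071),("post",480,93,.077),("jar",104,53,.105)]:
    P[n]=at_z(c,f(u,v),z); print(n,P[n].round(4))
d=P["sfl"]-P["sfr"]; print("yaw",np.degrees(np.arctan2(-d[0],d[1])),np.linalg.norm(d))
def circ(x,y,r,z): 
    a=np.linspace(0,2*np.pi,60); return np.c_[x+r*np.cos(a),y+r*np.sin(a),0*a+z]
pl=P["plate"]
y=np.radians(-8);ex=np.array([np.cos(y),np.sin(y)]);ey=np.array([-ex[1],ex[0]])
C=pl-.055*ey; A=C-.06*ey
box=np.array([[*(C+a*.068*ex+b*.113*ey),.04] for a,b in [(1,1),(1,-1),(-1,-1),(-1,1),(1,1)]])
t=A+.128*(-np.cos(.75)*ex-np.sin(.75)*ey)
print("C",C,"A",A,"t",t)
items=[circ(*pl,.04,.05),circ(*P["can"],.033,.115),circ(*P["can"],.033,0),box,np.array([[*A,.071],[*t,.071]]),circ(*t,.013,.071),circ(*P["post"],.008,.077)]
im=cv2.resize(cv2.imread("pics/w2.png"),None,fx=2,fy=2,interpolation=cv2.INTER_CUBIC)
for q in items: cv2.polylines(im,[((proj(c,q)+.5)*2-.5).round().astype(int)],False,(0,0,255),1)
cv2.imwrite("pics/ov2.png",im[0:420,160:960])
E
```

```text
can [0.44   0.2477]
plate [0.5469 0.1187]
sfl [0.4964 0.1712]
sfr [ 0.4707 -0.0296]
hub [0.5324 0.0088]
tip [ 0.4354 -0.067 ]
post [0.5205 0.0561]
jar [0.5706 0.2867]
yaw -7.2928481245690495 0.20240418690641773
C [0.5392918  0.06425864] A [0.53094141 0.00484255] t [ 0.42605387 -0.06852368]
```

View pics/ov2.png

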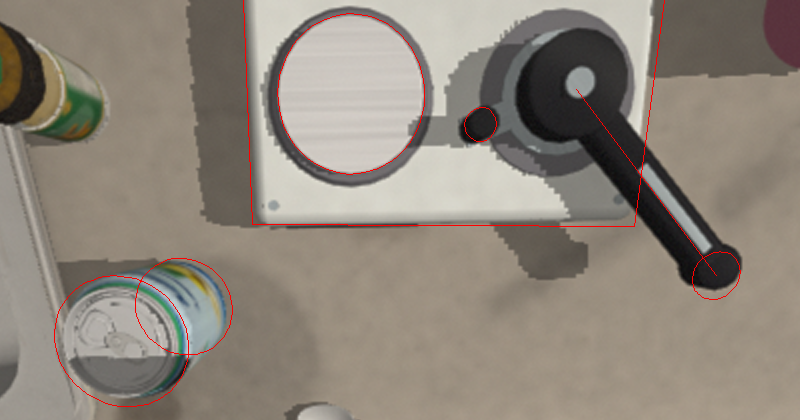

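The wrist views agree: the can is at (0.439,0.2487), the plate at (0.5465,0.119), the chiller yaw is about -7.3°, and the axis is at about (0.532,0.005). The overlay fits the plate and the base of the can well. Going to the can.

```bash
python3 -c "
from h import *
inc([.439,.2487,.36],-7.7)"
```

```text
inc [  1.49 -11.15   5.94] [-0.0004  0.001  -0.0007] t 3.5 F [-0.26 -0.66 -0.56] pos [0.4092 0.1402 0.4194] [-1.7998e+02  6.0000e-02 -7.7400e+00] gap 0.0941
```

Request:
move_arm([
  [0.7,-4,2,0,0.001,0],
  [1.3,-8,4,0,0.001,0],
  [1.5,-11.15,5.9,0,0.001,0],
  [1.5,-11.15,5.9,0,0.001,0],
  [1.5,-11.15,5.9,0,0.001,0],
])

```text
time: 4.0
eef_pos: [0.438, 0.2494, 0.3588]
eef_rot: [179.9, 0.2, -7.6]
force: [0.0, -0.2, 1.0]
finger_gap: 0.094
```

```bash
python3 -c "
from h import *
inc([.439,.2487,.255],-7.7)"
```

```text
inc [ 0.14  0.03 10.38] [0.0017 0.0034 0.0017] t 4.0 F [ 0.   -0.16  0.96] pos [0.438  0.2494 0.3588] [179.9   0.2  -7.6] gap 0.094
```

Request:
move_arm([
  [0.1,0,3,0.002,0.003,0],
  [0.1,0,6,0.002,0.003,0],
  [0.15,0,9,0.002,0.003,0],
  [0.15,0,10.4,0.002,0.003,0],
  [0.15,0,10.4,0.002,0.003,0],
])

```text
time: 4.5
eef_pos: [0.4382, 0.248, 0.2535]
eef_rot: [179.9, 0.2, -7.7]
force: [0.3, -0.5, -0.7]
finger_gap: 0.094
```

Request:
move_arm([
  [0,0,0,0,0,0],
  [0,0,0,0,0,0],
  [0,0,0,0,0,0],
  [0,0,0,0,0,0],
  [0,0,0,0,0,0],
], jaw=6.0, newtons=20)

```text
time: 5.0
eef_pos: [0.4388, 0.2485, 0.2547]
eef_rot: [-180.0, 0.1, -7.7]
force: [-0.4, 1.0, 4.2]
finger_gap: 0.0652
```

```bash
python3 - <<'E'
from h import *
inc([.439,.2487,.255],-7.7)
c=cams.calibration("wrist"); im=cams.grab_frame("wrist"); np.savez("w3.npz",K=c["K"],rvec=c["rvec"],tvec=c["tvec"]); cv2.imwrite("pics/w3.png",im[:,:,::-1])
E
```

```text
inc [ 0.01 -0.02 -0.03] [-0.0003  0.0015  0.0007] t 5.0 F [-0.4   1.01  4.22] pos [0.4388 0.2485 0.2547] [-1.7999e+02  9.0000e-02 -7.6600e+00] gap 0.0652
```

Gripped at a 65 mm gap. Lift.

Request:
move_arm([
  [0,0,-1.5,0,0,0],
  [0,0,-4,0,0,0],
  [0,0,-7,0,0,0],
  [0,0,-8.5,0,0,0],
  [0,0,-8.5,0,0,0],
])

```text
time: 5.55
eef_pos: [0.4396, 0.2487, 0.3417]
eef_rot: [-179.9, -0.1, -7.6]
force: [0.4, 0.2, -1.4]
finger_gap: 0.0649
```

```bash
python3 -c "
from h import *
inc([.5465,.119,.335],-7.7)
im=cams.grab_frame('scene');cv2.imwrite('pics/s4.png',im[:,:,::-1])
c=cams.calibration('wrist');im=cams.grab_frame('wrist'); cv2.imwrite('pics/w4.png',im[:,:,::-1]);np.savez('w4.npz',K=c['K'],rvec=c['rvec'],tvec=c['tvec'])
s=cv2.imread('pics/s4.png')[100:260,100:310]
cv2.imwrite('pics/v4.png',np.hstack([cv2.resize(s,(400,305)),cv2.resize(im[:,:,::-1],(400,305))]))
"
```

```text
inc [12.32 11.43  0.68] [-0.0018 -0.0025  0.001 ] t 5.55 F [ 0.36  0.17 -1.43] pos [0.4396 0.2487 0.3417] [-1.799e+02 -1.400e-01 -7.640e+00] gap 0.0649
```

View pics/v4.png

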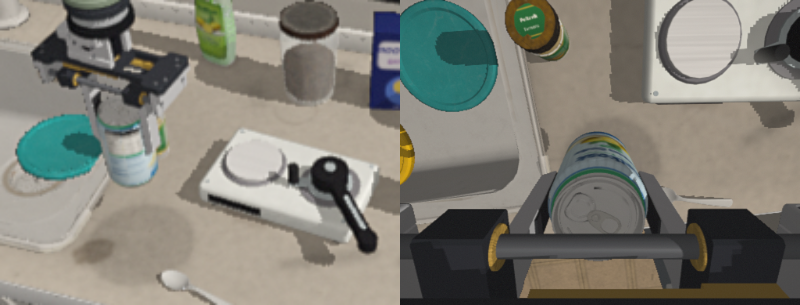

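```bash
python3 -c "
from h import *
c=dict(np.load('w4.npz'))
for v in (203,206): print(at_z(c,((198.+.5)*1.28-.5,(v+.5)*384/305-.5),.202).round(4))
s=readout.get_state();print(s['eef_pos'],s['force'])
"
```

```text
[0.4522 0.246 ]
[0.4503 0.2462]
[0.43843731 0.24827115 0.33874858] [-0.03998799  0.245911   -3.213973  ]
```

Request:
move_arm([
  [2,2,0,0,0,0],
  [5,4.5,0,0,0,0],
  [8.5,8,0,0,0,0],
  [11,10.2,0,-0.002,-0.002,0],
  [12.3,11.4,0,-0.002,-0.002,0],
])

```text
time: 6.15
eef_pos: [0.5459, 0.1167, 0.3362]
eef_rot: [179.8, 0.5, -7.8]
force: [-0.1, 0.2, -2.8]
finger_gap: 0.0653
```

Request:
move_arm([
  [0,0,0,0,0,0],
  [0,0,0,0,0,0],
  [0,0,0,0,0,0],
])

```text
time: 6.45
eef_pos: [0.5447, 0.1178, 0.3352]
eef_rot: [179.8, 0.6, -7.7]
force: [0.2, -0.3, -3.0]
finger_gap: 0.0652
```

```bash
python3 -c "
from h import *
inc([.5465,.119,.306],-7.7)
c=cams.calibration('wrist');im=cams.grab_frame('wrist'); cv2.imwrite('pics/w5.png',im[:,:,::-1]);np.savez('w5.npz',K=c['K'],rvec=c['rvec'],tvec=c['tvec'])
"
```

```text
inc [ 0.19 -0.15  2.92] [ 0.004   0.0111 -0.0003] t 6.45 F [ 0.23 -0.34 -2.97] pos [0.5447 0.1178 0.3352] [179.77   0.64  -7.72] gap 0.0652
```

Request:
move_arm([
  [0.1,-0.1,0.5,0.004,0.011,0],
  [0.2,-0.15,1.2,0.004,0.011,0],
  [0.2,-0.15,1.9,0.004,0.011,0],
  [0.2,-0.15,2.5,0.004,0.011,0],
  [0.2,-0.15,2.7,0.004,0.011,0],
])

```text
time: 7.0
eef_pos: [0.5462, 0.1192, 0.3072]
eef_rot: [180.0, 0.1, -7.7]
force: [-0.1, 0.2, -2.5]
finger_gap: 0.0654
```

```bash
python3 -c "
from h import *
inc([.5465,.119,.3045],-7.7)"
```

```text
inc [0.03 0.01 0.27] [0.0004 0.0015 0.0002] t 7.0 F [-0.07  0.21 -2.45] pos [0.5462 0.1192 0.3072] [ 1.7998e+02  8.0000e-02 -7.6900e+00] gap 0.0654
```

Request:
move_arm([
  [0,0,0.15,0,0,0],
  [0,0,0.25,0,0,0],
  [0.03,0,0.3,0,0.001,0],
  [0.03,0,0.3,0,0.001,0],
])

```text
time: 7.4
eef_pos: [0.5465, 0.1191, 0.3048]
eef_rot: [180.0, 0.0, -7.7]
force: [-2.6, -0.6, 0.8]
finger_gap: 0.0652
```

```bash
python3 -c "
from h import *
inc([.5465,.119,.3045],-7.7)"
```

```text
inc [-0.    0.01  0.03] [0.0004 0.0002 0.0001] t 7.4 F [-2.6  -0.61  0.8 ] pos [0.5465 0.1191 0.3048] [ 1.7998e+02  1.0000e-02 -7.6900e+00] gap 0.0652
```

Request:
move_arm([
  [0,0,0,0,0,0],
  [0,0,0,0,0,0],
  [0,0,0,0,0,0],
  [0,0,0,0,0,0],
  [0,0,0,0,0,0],
], jaw=9.4)

```text
time: 7.9
eef_pos: [0.5466, 0.1191, 0.3048]
eef_rot: [180.0, -0.0, -7.7]
force: [0.5, -0.4, 0.3]
finger_gap: 0.0936
```

Request:
move_arm([
  [0,0,-2,0,0,0],
  [0,0,-5,0,0,0],
  [0,0,-9,0,0,0],
  [0,0,-11.5,0,0,0],
  [0,0,-11.5,0,0,0],
])

```text
time: 8.4
eef_pos: [0.5479, 0.1192, 0.425]
eef_rot: [-179.9, -0.6, -7.7]
force: [-0.5, -0.0, -0.1]
finger_gap: 0.094
```

```bash
python3 -c "
from h import *
inc([.43,.10,.42],-7.7)"
```

```text
inc [-11.43   3.48   0.38] [-0.0016 -0.0101  0.0002] t 8.4 F [-0.47 -0.   -0.07] pos [0.5479 0.1192 0.425 ] [-179.91   -0.58   -7.69] gap 0.094
```

Request:
move_arm([
  [-4,1,0,0,-0.01,0],
  [-8,2,0.2,-0.001,-0.01,0],
  [-11.4,3.5,0.4,-0.001,-0.01,0],
  [-11.4,3.5,0.4,-0.001,-0.01,0],
  [-11.4,3.5,0.4,-0.001,-0.01,0],
], jaw=0)

```text
time: 8.9
eef_pos: [0.4297, 0.0997, 0.4187]
eef_rot: [-180.0, 0.0, -7.7]
force: [0.4, 0.9, 0.1]
finger_gap: 0.0576
```

```bash
python3 - <<'E'
from h import *
c=cams.calibration("wrist"); im=cams.grab_frame("wrist"); inc([.43,.1,.42],-7.7)
im=im[:,:,::-1]; cv2.imwrite("pics/w6.png",im); np.savez("w6.npz",K=c["K"],rvec=c["rvec"],tvec=c["tvec"])
def circ(x,y,r,z): 
    a=np.linspace(0,2*np.pi,60); return np.c_[x+r*np.cos(a),y+r*np.sin(a),0*a+z]
y=np.radians(-7.3);ex=np.array([np.cos(y),np.sin(y)]);ey=np.array([-ex[1],ex[0]]); A=np.array([.5465,.119])-.115*ey
t=A+.128*(-np.cos(.75)*ex-np.sin(.75)*ey); print("A",A,"t",t)
im=cv2.resize(im,None,fx=2,fy=2,interpolation=cv2.INTER_CUBIC)
for q,col in [(circ(.5465,.119,.04,.05),(0,0,255)),(circ(.5465,.119,.033,.05),(0,255,0)),(circ(.5465,.119,.027,.165),(0,255,0)),(circ(*t,.013,.071),(0,0,255)),(circ(.5205,.0561,.008,.077),(0,0,255)),(np.array([[*A,.071],[*t,.071]]),(0,0,255))]:
    cv2.polylines(im,[((proj(c,q)+.5)*2-.5).round().astype(int)],False,col,1)
cv2.imwrite("pics/ov6.png",im[0:500,200:1000])
E
```

```text
inc [-0.07 -0.01 -0.06] [-0.0008 -0.0005 -0.    ] t 8.95 F [ 0.42 -0.39 -0.91] pos [0.4307 0.0998 0.4194] [-1.7995e+02 -3.0000e-02 -7.7000e+00] gap 0.0537
A [0.53188757 0.00493214] t [ 0.42790417 -0.06971003]
```

View pics/ov6.png

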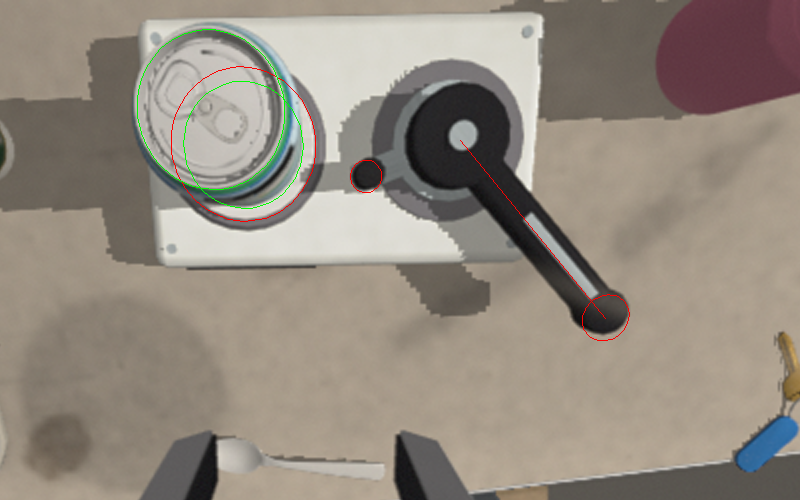

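The can stands on the plate: the lid ring spans crop pixels 138–285 by 28–188, on the predicted circle. The plate edge also fits. The four screws give a cross-check. I'll use the same script to plan the approach to the handle.

```bash
python3 - <<'E'
from h import *
c=dict(np.load("w6.npz")); f=lambda u,v:((u+200.5)/2-.5,(v+.5)/2-.5)
S=[at_z(c,f(u,v),.04) for u,v in [(155,38),(527,32),(513,242),(171,248)]]
C=np.mean(S,0); ey=(S[0]-S[1]+S[3]-S[2]);ey/=np.linalg.norm(ey); print(np.round(S,4).tolist(),"C",C,"yaw",np.degrees(np.arctan2(-ey[0],ey[1])),"plate",C+.055*ey,"A",C-.06*ey)
print("lid",at_z(c,f(212,108),.165),"tip",at_z(c,f(602,310),.071),"post",at_z(c,f(367,174),.077))
# on-tip with post
A=C-.06*ey; p=at_z(c,f(367,174),.077)-A; a=np.arctan2(p[1],-p[0])-np.arcsin(18/50); print("on dir deg from -x",np.degrees(a),np.linalg.norm(p),"ontip",A+.128*np.array([-np.cos(a),np.sin(a)]))
inc([.44,-.115,.30],-7.7)
E
```

```text
[[0.6086, 0.1585], [0.5844, -0.0425], [0.4736, -0.0304], [0.4972, 0.1716]] C [0.54093422 0.06427945] yaw -6.7641770903868945 plate [0.54741229 0.11889661] A [0.53386723 0.00469709]
lid [0.54766304 0.11828358] tip [ 0.43249048 -0.06790683] post [0.52146906 0.05531047]
on dir deg from -x 55.13574601214083 0.05210978193942556 ontip [0.46069807 0.1097222 ]
inc [ 3.79 21.17 11.92] [-0.0008 -0.0005 -0.    ] t 8.95 F [ 0.42 -0.39 -0.91] pos [0.4307 0.0998 0.4194] [-1.7995e+02 -3.0000e-02 -7.7000e+00] gap 0.0537
```

Everything agrees: the lid is at (0.5477,0.1183) and the plate centre at (0.5474,0.1189). Now I'll take the closed fingers to the right of the handle tip.

Request:
move_arm([
  [0.7,4.5,1,0,0,0],
  [1.5,9,3,0,0,0],
  [2.5,13.5,6,0,0,0],
  [3.5,18,9,0,0,0],
  [4.8,21.2,11.9,0,0,0],
], jaw=0)

```text
time: 9.45
eef_pos: [0.4506, -0.1154, 0.303]
eef_rot: [180.0, -0.2, -7.7]
force: [0.3, 0.4, 0.5]
finger_gap: 0.0134
```

```bash
python3 -c "
from h import *
inc([.456,-.115,.2525],-7.7)"
```

```text
inc [ 0.52 -0.11  5.05] [ 0.0001 -0.0036 -0.0006] t 9.45 F [0.32 0.44 0.54] pos [ 0.4506 -0.1154  0.303 ] [179.99  -0.21  -7.73] gap 0.0134
```

Request:
move_arm([
  [0.5,0,2,0,-0.003,0],
  [0.5,0,4,0,-0.003,0],
  [0.5,-0.1,5.05,0,-0.003,0],
  [0.5,-0.1,5.05,0,-0.003,0],
])

```text
time: 9.85
eef_pos: [0.4559, -0.115, 0.2506]
eef_rot: [-179.9, 0.2, -7.7]
force: [-0.7, 1.0, 0.0]
finger_gap: 0.0006
```

```bash
cat > hp.py <<'E'
from h import *
A=np.array([.5335,.005]);L=.125
def fp(deg,d):
    t=np.radians(deg); return np.array([*(A+L*np.array([-np.cos(t),np.sin(t)])+d*np.array([-np.sin(t),-np.cos(t)])),.2525])
def plan(lst):
    s=readout.get_state(); R=Ro.from_euler("xyz",s["eef_rot"],degrees=True)
    print("t",round(s["time"],2),"F",s["force"].round(1),"pos",s["eef_pos"].round(4),s["eef_rot"].round(2),"gap",round(s["finger_gap"],4))
    for g,d in lst: print(g,d,(R.inv().apply(fp(g,d)-s["eef_pos"])*100).round(2), (R.inv()*Ro.from_euler("xyz",[180,0,-7.7],degrees=True)).as_rotvec().round(4))
E
python3 -c "
from hp import *
plan([(-36,.035),(-36,.03),(-36,.026),(-34,.026),(-32,.026)])"
```

```text
t 9.85 F [-0.7  1.   0. ] pos [ 0.4559 -0.115   0.2506] [-179.94    0.18   -7.73] gap 0.0006
-36 0.035 [-0.54 -1.76 -0.18] [-0.0011  0.0031 -0.0005]
-36 0.03 [-0.88 -2.13 -0.18] [-0.0011  0.0031 -0.0005]
-36 0.026 [-1.16 -2.41 -0.18] [-0.0011  0.0031 -0.0005]
-34 0.026 [-1.52 -2.67 -0.18] [-0.0011  0.0031 -0.0005]
-32 0.026 [-1.88 -2.94 -0.18] [-0.0011  0.0031 -0.0005]
```

Request:
move_arm([
  [-0.5,-1.4,-0.18,0,0.003,0],
  [-0.7,-1.8,-0.18,0,0.003,0],
  [-0.9,-2.1,-0.18,0,0.003,0],
  [-1.15,-2.4,-0.18,0,0.003,0],
  [-1.35,-2.55,-0.18,0,0.003,0],
])

```text
time: 10.35
eef_pos: [0.4469, -0.0882, 0.2537]
eef_rot: [179.9, -0.3, -7.7]
force: [3.6, -4.2, -2.4]
finger_gap: 0.0005
```

```bash
python3 -c "
from hp import *
plan([(g,.027) for g in (-34,-32,-30,-28,-26,-24,-22)])"
```

```text
t 10.35 F [ 3.6 -4.2 -2.4] pos [ 0.4469 -0.0882  0.2537] [179.91  -0.3   -7.68] gap 0.0005
-34 0.027 [-0.2  -0.07  0.12] [ 0.0016 -0.0052  0.0004]
-32 0.027 [-0.56 -0.34  0.12] [ 0.0016 -0.0052  0.0004]
-30 0.027 [-0.9  -0.62  0.12] [ 0.0016 -0.0052  0.0004]
-28 0.027 [-1.24 -0.91  0.11] [ 0.0016 -0.0052  0.0004]
-26 0.027 [-1.57 -1.22  0.11] [ 0.0016 -0.0052  0.0004]
-24 0.027 [-1.88 -1.53  0.11] [ 0.0016 -0.0052  0.0004]
-22 0.027 [-2.18 -1.86  0.11] [ 0.0016 -0.0052  0.0004]
```

Request:
move_arm([
  [-0.2,-0.1,0.1,0,-0.003,0],
  [-0.4,-0.22,0.1,0,-0.004,0],
  [-0.56,-0.34,0.1,0,-0.004,0],
  [-0.73,-0.48,0.1,0,-0.004,0],
  [-0.9,-0.62,0.1,0,-0.004,0],
])

```text
time: 10.85
eef_pos: [0.4402, -0.0812, 0.2537]
eef_rot: [179.9, -0.4, -7.7]
force: [6.9, 0.2, -1.1]
finger_gap: 0.0006
```

```bash
python3 -c "
from hp import *
plan([(g,.027) for g in (-28,-25,-22,-19,-16)])"
```

```text
t 10.85 F [ 6.9  0.2 -1.1] pos [ 0.4402 -0.0812  0.2537] [179.92  -0.43  -7.75] gap 0.0006
-28 0.027 [-0.49 -0.3   0.12] [ 0.0013 -0.0074 -0.0008]
-25 0.027 [-0.98 -0.76  0.12] [ 0.0013 -0.0074 -0.0008]
-22 0.027 [-1.44 -1.25  0.11] [ 0.0013 -0.0074 -0.0008]
-19 0.027 [-1.87 -1.76  0.11] [ 0.0013 -0.0074 -0.0008]
-16 0.027 [-2.28 -2.29  0.1 ] [ 0.0013 -0.0074 -0.0008]
```

```bash
sed -i 's/L=.125/L=.115/' hp.py; python3 -c "
from hp import *
plan([(g,.027) for g in (-30,-28,-26,-24,-22)])"
```

```text
t 10.85 F [ 6.9  0.2 -1.1] pos [ 0.4402 -0.0812  0.2537] [179.92  -0.43  -7.75] gap 0.0006
-30 0.027 [ 0.64 -0.62  0.13] [ 0.0013 -0.0074 -0.0008]
-28 0.027 [ 0.32 -0.89  0.13] [ 0.0013 -0.0074 -0.0008]
-26 0.027 [ 0.01 -1.16  0.12] [ 0.0013 -0.0074 -0.0008]
-24 0.027 [-0.28 -1.45  0.12] [ 0.0013 -0.0074 -0.0008]
-22 0.027 [-0.57 -1.75  0.12] [ 0.0013 -0.0074 -0.0008]
```

Request:
move_arm([
  [0.1,-0.2,0.1,0,-0.005,0],
  [0.15,-0.45,0.1,0,-0.007,0],
  [0.1,-0.7,0.1,0,-0.007,0],
  [0.05,-0.95,0.1,0,-0.007,0],
  [0,-1.16,0.1,0,-0.007,0],
])

```text
time: 11.35
eef_pos: [0.4412, -0.07, 0.2525]
eef_rot: [179.8, 0.1, -7.7]
force: [-1.3, -5.2, 1.0]
finger_gap: 0.0004
```

```bash
python3 -c "
from hp import *
plan([(g,.027) for g in (-24,-21.5,-19,-16.5,-14)])"
```

```text
t 11.35 F [-1.3 -5.2  1. ] pos [ 0.4412 -0.07    0.2525] [ 1.7982e+02  1.4000e-01 -7.7100e+00] gap 0.0004
-24 0.027 [-0.22 -0.33 -0.  ] [ 0.0032  0.0025 -0.0001]
-21.5 0.027 [-0.58 -0.7  -0.  ] [ 0.0032  0.0025 -0.0001]
-19 0.027 [-0.92 -1.09 -0.  ] [ 0.0032  0.0025 -0.0001]
-16.5 0.027 [-1.24 -1.49 -0.  ] [ 0.0032  0.0025 -0.0001]
-14 0.027 [-1.54 -1.91 -0.  ] [ 0.0032  0.0025 -0.0001]
```

Request:
move_arm([
  [-0.15,-0.35,0,0.003,0.002,0],
  [-0.4,-0.7,0,0.003,0.002,0],
  [-0.7,-1.1,0,0.003,0.002,0],
  [-1.0,-1.5,0,0.003,0.002,0],
  [-1.3,-1.9,0,0.003,0.002,0],
])

```text
time: 11.85
eef_pos: [0.4305, -0.0491, 0.2523]
eef_rot: [-180.0, 0.1, -7.7]
force: [1.7, -2.2, 0.2]
finger_gap: 0.0002
```

```bash
python3 -c "
from hp import *
plan([(g,.027) for g in (-12,-9.5,-7,-4.5,-2,0,2,5,8)])"
```

```text
t 11.85 F [ 1.7 -2.2  0.2] pos [ 0.4305 -0.0491  0.2523] [-1.80e+02  6.00e-02 -7.71e+00] gap 0.0002
-12 0.027 [-0.43 -0.32 -0.02] [-0.      0.0011 -0.0002]
-9.5 0.027 [-0.7  -0.76 -0.02] [-0.      0.0011 -0.0002]
-7 0.027 [-0.95 -1.21 -0.02] [-0.      0.0011 -0.0002]
-4.5 0.027 [-1.18 -1.67 -0.02] [-0.      0.0011 -0.0002]
-2 0.027 [-1.4  -2.14 -0.02] [-0.      0.0011 -0.0002]
0 0.027 [-1.55 -2.52 -0.02] [-0.      0.0011 -0.0002]
2 0.027 [-1.69 -2.91 -0.02] [-0.      0.0011 -0.0002]
5 0.027 [-1.88 -3.5  -0.02] [-0.      0.0011 -0.0002]
8 0.027 [-2.03 -4.1  -0.02] [-0.      0.0011 -0.0002]
```

Request:
move_arm([
  [-0.3,-0.4,0,0,0.001,0],
  [-0.55,-0.85,0,0,0.001,0],
  [-0.8,-1.3,0,0,0.001,0],
  [-1.0,-1.7,0,0,0.001,0],
  [-1.2,-2.1,0,0,0.001,0],
])

```text
time: 12.35
eef_pos: [0.4214, -0.0261, 0.2524]
eef_rot: [-180.0, -0.0, -7.7]
force: [2.9, -1.3, 0.3]
finger_gap: 0.0002
```

```bash
python3 -c "
from hp import *
plan([(g,.027) for g in (0,2,5,8,11)])"
```

```text
t 12.35 F [ 2.9 -1.3  0.3] pos [ 0.4214 -0.0261  0.2524] [-1.7997e+02 -2.0000e-02 -7.7100e+00] gap 0.0002
0 0.027 [-0.34 -0.37 -0.01] [-0.0005 -0.0003 -0.0002]
2 0.027 [-0.48 -0.76 -0.01] [-0.0005 -0.0003 -0.0002]
5 0.027 [-0.66 -1.35 -0.01] [-0.0005 -0.0003 -0.0002]
8 0.027 [-0.82 -1.94 -0.01] [-0.0005 -0.0003 -0.0002]
11 0.027 [-0.94 -2.55 -0.01] [-0.0005 -0.0003 -0.0002]
```

Request:
move_arm([
  [-0.1,-0.5,0,0,0,0],
  [-0.2,-1.0,0,0,0,0],
  [-0.3,-1.5,0,0,0,0],
  [-0.4,-2.1,0,0,0,0],
  [-0.5,-2.6,0,0,0,0],
])

```text
time: 12.85
eef_pos: [0.4198, 0.0009, 0.2523]
eef_rot: [-180.0, 0.0, -7.7]
force: [0.6, -0.9, 0.3]
finger_gap: 0.0005
```

```bash
python3 -c "
from hp import *
im=cams.grab_frame('scene');cv2.imwrite('pics/s7.png',im[:,:,::-1]);cv2.imwrite('pics/v7.png',cv2.resize(im[130:240,180:320,::-1],None,fx=4,fy=4,interpolation=cv2.INTER_CUBIC))
plan([(g,.035) for g in (15,25,35,45,55)])"
```

```text
t 12.9 F [-0.4  0.7  0.1] pos [0.4194 0.0014 0.2521] [-1.7992e+02  8.0000e-02 -7.6900e+00] gap 0.0002
15 0.035 [-0.6   0.13 -0.04] [-0.0014  0.0013  0.0001]
25 0.035 [-0.76 -1.96 -0.04] [-0.0014  0.0013  0.0001]
35 0.035 [-0.57 -4.04 -0.04] [-0.0014  0.0013  0.0001]
45 0.035 [-0.01 -6.07 -0.03] [-0.0014  0.0013  0.0001]
55 0.035 [ 0.89 -7.96 -0.03] [-0.0014  0.0013  0.0001]
```

View pics/v7.png

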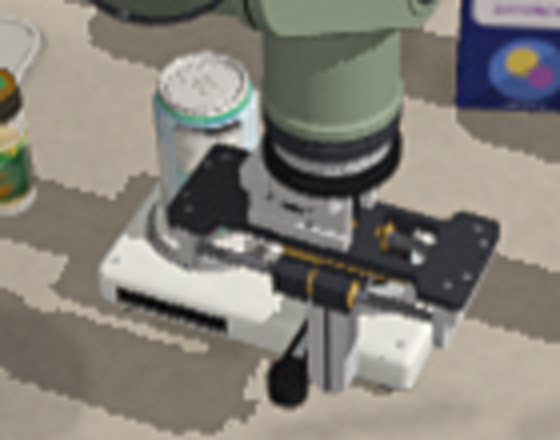

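```bash
python3 -c "
from hp import *
t=at_z(cams.calibration('scene'),(180+71.5,130+95.5),.071);print(t, np.degrees(np.arctan2(t[1]-A[1],A[0]-t[0])),np.hypot(*(t-A)))
w=cams.calibration('wrist');im=cams.grab_frame('wrist');cv2.imwrite('pics/w7.png',im[:,:,::-1])
th=np.radians(55);P=[.4607,.1097,.071];print(proj(w,P),proj(w,[.4607,.09,.071]))
print('handle dark tip search');
g=im.max(2)
for deg in range(5,66,4):
  a=np.radians(deg); pts=[[A[0]-r*np.cos(a),A[1]+r*np.sin(a),.071] for r in (.08,.09,.1,.11,.12)]
  uv=proj(w,pts).round().astype(int); print(deg,[int(g[v,u]) if 0<=v<384 and 0<=u<512 else -1 for u,v in uv])
"
```

```text
[0.39480834 0.02096683] 6.567244667376814 0.1396077185352853
[[ 55.73675489 198.06528468]] [[ 89.08891508 193.69623892]]
handle dark tip search
5 [33, 37, 26, 75, 95]
9 [110, 113, 113, 101, 26]
13 [22, 27, 27, 27, 26]
17 [170, 174, 169, 168, 168]
21 [167, 163, 170, 169, 174]
25 [170, 108, 112, 109, 170]
29 [128, 112, 113, 111, 111]
33 [112, 111, 110, 111, 114]
37 [111, 110, 112, 113, 112]
41 [106, 110, 109, 111, 113]
45 [103, 110, 110, 112, 112]
49 [201, 107, 109, 110, 110]
53 [222, 58, 108, 112, 112]
57 [221, 215, 166, 109, 110]
61 [222, 224, 209, 165, 110]
65 [224, 223, 222, 207, 148]
```

Request:
move_arm([
  [-0.1,-0.4,0,0,0,0],
  [-0.1,-0.8,0,0,0,0],
  [-0.1,-1.2,0,0,0,0],
  [-0.1,-1.6,0,0,0,0],
  [-0.1,-2,0,0,0,0],
])

```text
time: 13.45
eef_pos: [0.421, 0.0215, 0.252]
eef_rot: [-179.9, 0.1, -7.7]
force: [-0.3, 0.6, 0.2]
finger_gap: 0.0002
```

```bash
cat > scan.py <<'E'
from hp import *
w=cams.calibration('wrist');im=cams.grab_frame('wrist');g=im.max(2)
for deg in range(-5,66,4):
  a=np.radians(deg); pts=[[A[0]-r*np.cos(a),A[1]+r*np.sin(a),.071] for r in (.08,.09,.1,.11,.12)]
  uv=proj(w,pts).round().astype(int); print(deg,[int(g[v,u]) if 0<=v<384 and 0<=u<512 else -1 for u,v in uv])
plan([(g,d) for g,d in ((35,.035),(45,.035),(55,.045),(55,.035),(55,.027))])
E
python3 scan.py
```

```text
-5 [146, 160, 168, 172, 167]
-1 [143, 151, 165, 167, 169]
3 [153, 143, 166, 95, 95]
7 [162, 146, 96, 96, 92]
11 [166, 148, 94, 95, 93]
15 [166, 159, 153, 103, 94]
19 [168, 166, 163, 165, 168]
23 [171, 168, 164, 169, 169]
27 [91, 123, 150, 164, 147]
31 [103, 45, 29, 28, 27]
35 [157, 153, 98, 91, 26]
39 [29, 79, 70, 88, 89]
43 [161, 165, 165, 109, 112]
47 [113, 167, 110, 110, 110]
51 [139, 100, 109, 109, 109]
55 [169, 193, 105, 109, 112]
59 [220, 222, 150, 108, 106]
63 [220, 221, 223, 161, 112]
t 13.5 F [-0.9 -0.8 -0. ] pos [0.421  0.0218 0.252 ] [-1.7991e+02  1.2000e-01 -7.6500e+00] gap 0.0004
35 0.035 [-0.45 -2.01 -0.05] [-0.0015  0.002   0.0009]
45 0.035 [ 0.1  -4.03 -0.05] [-0.0015  0.002   0.0009]
55 0.045 [ 0.27 -5.24 -0.04] [-0.0015  0.002   0.0009]
55 0.035 [ 1.   -5.92 -0.04] [-0.0015  0.002   0.0009]
55 0.027 [ 1.59 -6.46 -0.04] [-0.0015  0.002   0.0009]
```

The handle has snapped past the centre and is moving on its own. I'll follow it, stopping short of the on position.

Request:
move_arm([
  [-0.3,-0.7,0,0,0,0],
  [-0.45,-1.5,0,0,0,0],
  [-0.5,-2.3,0,0,0,0],
  [-0.4,-3.0,0,0,0,0],
  [-0.3,-3.5,0,0,0,0],
])

```text
time: 14.0
eef_pos: [0.4229, 0.0577, 0.2521]
eef_rot: [-179.9, 0.1, -7.6]
force: [-0.5, 0.6, 0.4]
finger_gap: 0.0005
```

```bash
python3 scan.py
```

```text
-5 [152, 168, 166, 173, 170]
-1 [146, 167, 167, 171, 168]
3 [144, 159, 168, 170, 168]
7 [144, 149, 165, 168, 171]
11 [154, 144, 166, 168, 169]
15 [162, 145, 155, 167, 171]
19 [164, 153, 147, 169, 101]
23 [166, 166, 155, 96, 97]
27 [168, 167, 166, 36, 92]
31 [171, 164, 165, 167, 95]
35 [165, 169, 166, 171, 169]
39 [165, 168, 169, 170, 171]
43 [166, 170, 167, 169, 171]
47 [168, 167, 168, 166, 160]
51 [29, 31, 79, 167, 23]
55 [178, 175, 175, 146, 37]
59 [35, 38, 34, 34, 37]
63 [45, 134, 146, 121, 164]
t 14.05 F [-0.1  0.7  0.5] pos [0.4231 0.0579 0.2522] [-1.7989e+02  8.0000e-02 -7.6000e+00] gap 0.0006
35 0.035 [-0.18  1.6  -0.04] [-0.002   0.0014  0.0017]
45 0.035 [ 0.38 -0.42 -0.03] [-0.002   0.0014  0.0017]
55 0.045 [ 0.54 -1.64 -0.03] [-0.002   0.0014  0.0017]
55 0.035 [ 1.28 -2.31 -0.03] [-0.002   0.0014  0.0017]
55 0.027 [ 1.87 -2.85 -0.03] [-0.002   0.0014  0.0017]
```

The handle is at about 55°, against the post as predicted. Approaching to within about 1 cm, then creeping.

Request:
move_arm([
  [0.2,-0.6,0,-0.002,0.001,0],
  [0.4,-1.2,0,-0.002,0.001,0],
  [0.6,-1.7,0,-0.002,0.001,0],
  [0.95,-2.0,0,-0.002,0.001,0],
  [1.15,-2.2,0,-0.002,0.001,0],
])

```text
time: 14.55
eef_pos: [0.4379, 0.0784, 0.2522]
eef_rot: [180.0, 0.0, -7.6]
force: [0.3, 0.1, -0.1]
finger_gap: 0.0004
```

Request:
move_arm([
  [0.1,-0.1,0,0,0,0],
  [0.2,-0.2,0,0,0,0],
  [0.3,-0.27,0,0,0,0],
])

```text
time: 14.85
eef_pos: [0.4413, 0.0807, 0.2522]
eef_rot: [180.0, 0.0, -7.6]
force: [0.3, 0.8, 0.1]
finger_gap: 0.0002
```

```bash
python3 -c "
from hp import *
plan([(55,.035),(55,.03),(55,.025)])"
```

```text
t 14.85 F [0.3 0.8 0.1] pos [0.4413 0.0807 0.2522] [ 1.8e+02  2.0e-02 -7.6e+00] gap 0.0002
55 0.035 [-0.22  0.19 -0.03] [0.0001 0.0003 0.0018]
55 0.03 [ 0.15 -0.15 -0.03] [0.0001 0.0003 0.0018]
55 0.025 [ 0.52 -0.49 -0.03] [0.0001 0.0003 0.0018]
```

Request:
move_arm([
  [0.1,-0.1,0,0,0,0],
  [0.2,-0.2,0,0,0,0],
  [0.3,-0.27,0,0,0,0],
])

```text
time: 15.15
eef_pos: [0.4446, 0.083, 0.2522]
eef_rot: [180.0, 0.0, -7.6]
force: [-0.5, -0.3, -0.2]
finger_gap: 0.0001
```

Request:
move_arm([
  [0.08,-0.07,0,0,0,0],
  [0.15,-0.14,0,0,0,0],
  [0.22,-0.2,0,0,0,0],
])

```text
time: 15.45
eef_pos: [0.4471, 0.0847, 0.2522]
eef_rot: [180.0, 0.0, -7.6]
force: [-0.1, 0.4, -0.1]
finger_gap: 0.0002
```

Request:
move_arm([
  [0.06,-0.06,0,0,0,0],
  [0.12,-0.11,0,0,0,0],
  [0.18,-0.16,0,0,0,0],
])

```text
time: 15.75
eef_pos: [0.4492, 0.0861, 0.2522]
eef_rot: [180.0, 0.0, -7.6]
force: [-0.8, -0.5, 0.2]
finger_gap: 0.0001
```

Request:
move_arm([
  [0.06,-0.06,0,0,0,0],
  [0.12,-0.11,0,0,0,0],
  [0.18,-0.16,0,0,0,0],
])

```text
time: 16.05
eef_pos: [0.4505, 0.0871, 0.2519]
eef_rot: [179.9, 0.2, -7.6]
force: [-3.8, -3.3, 4.0]
finger_gap: 0.0005
```

Request:
move_arm([
  [0.06,-0.05,0,0,0,0],
  [0.08,-0.07,0,0,0,0],
  [0.1,-0.09,0,0,0,0],
])

```text
time: 16.35
eef_pos: [0.4511, 0.0875, 0.2518]
eef_rot: [179.8, 0.3, -7.5]
force: [-5.3, -5.2, 4.6]
finger_gap: 0.0006
```

Request:
move_arm([
  [0.12,-0.11,0,0,0,0],
  [0.16,-0.15,0,0,0,0],
  [0.2,-0.19,0,0,0,0],
  [0.2,-0.19,0,0,0,0],
])

```text
time: 16.75
eef_pos: [0.4523, 0.0883, 0.2517]
eef_rot: [179.6, 0.5, -7.5]
force: [-6.7, -6.2, 7.1]
finger_gap: 0.0004
```

Request:
move_arm([
  [0.2,-0.19,-0.03,0,0,0],
  [0.26,-0.25,-0.05,0,0,0],
  [0.3,-0.28,-0.05,0,0,0],
  [0.3,-0.28,-0.05,0,0,0],
  [0.3,-0.28,-0.05,0,0,0],
])

```text
time: 17.25
eef_pos: [0.4539, 0.0895, 0.2516]
eef_rot: [179.3, 0.9, -7.4]
force: [-8.6, -8.8, 7.2]
finger_gap: 0.0005
```

Request:
move_arm([
  [0.34,-0.33,-0.05,0,0,0],
  [0.38,-0.37,-0.05,0,0,0],
  [0.38,-0.37,-0.05,0,0,0],
  [0.38,-0.37,-0.05,0,0,0],
  [0.38,-0.37,-0.05,0,0,0],
])

```text
time: 17.75
eef_pos: [0.456, 0.0909, 0.2516]
eef_rot: [178.9, 1.4, -7.4]
force: [-11.6, -11.4, 10.2]
finger_gap: 0.0004
```

Request:
move_arm([
  [0.38,-0.37,0,0,0,0],
  [0.38,-0.37,0,0,0,0],
  [0.38,-0.37,0,0,0,0],
  [0.38,-0.37,0,0,0,0],
  [0.38,-0.37,0,0,0,0],
])

```text
time: 18.25
eef_pos: [0.4579, 0.0923, 0.2512]
eef_rot: [178.4, 2.0, -7.3]
force: [-12.4, -11.0, 12.8]
finger_gap: 0.0005
```

Request:
move_arm([
  [0.32,-0.3,-0.05,0,0,0],
  [0.32,-0.3,-0.05,0,0,0],
  [0.32,-0.3,-0.05,0,0,0],
  [0.32,-0.3,-0.05,0,0,0],
  [0.32,-0.3,-0.05,0,0,0],
])

```text
time: 18.75
eef_pos: [0.4593, 0.0933, 0.251]
eef_rot: [178.0, 2.4, -7.2]
force: [-10.7, -10.0, 9.3]
finger_gap: 0.0006
```

Request:
move_arm([
  [0.28,-0.26,0,0,0,0],
  [0.28,-0.26,0,0,0,0],
  [0.28,-0.26,0,0,0,0],
  [0.28,-0.26,0,0,0,0],
  [0.28,-0.26,0,0,0,0],
])

```text
time: 19.25
eef_pos: [0.4606, 0.0942, 0.2506]
eef_rot: [177.7, 2.9, -7.2]
force: [-9.7, -9.8, 10.3]
finger_gap: 0.0002
```

```bash
python3 -c "
from hp import *
a=cams.grab_frame('scene')[130:240,180:320,::-1]; b=cams.grab_frame('wrist')[:,:,::-1]
cv2.imwrite('pics/v8.png',np.hstack([cv2.resize(a,(382,300),interpolation=cv2.INTER_CUBIC),cv2.resize(b,(400,300))]))
plan([(55,.03)]); print(readout.get_state()['ft_torque'])"
```

```text
t 19.35 F [-10.   -9.1  10.7] pos [0.4606 0.0942 0.2506] [177.7    2.86  -7.16] gap 0.0003
55 0.03 [-1.6   1.43 -0.05] [0.0403 0.0496 0.0104]
[-1.6144047   1.90616484  0.01776435]
```

View pics/v8.png

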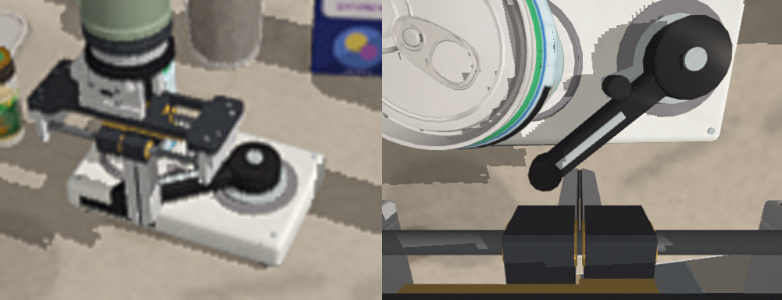

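The fingers bear on the bar just inboard of the tip, and the bar is against the post. I pressed at 13–17 N for about 1.5 s. Next I'll back straight off, then lift.

Request:
move_arm([
  [-0.4,0.36,0,0,0,0],
  [-0.9,0.8,0,0,0,0],
  [-1.6,1.4,0,0,0,0],
  [-2.5,2.2,0,0,0,0],
  [-3.4,3.0,0,0,0,0],
])

```text
time: 19.85
eef_pos: [0.4224, 0.0683, 0.2535]
eef_rot: [177.7, 2.8, -7.2]
force: [0.5, -0.1, 0.1]
finger_gap: 0.0006
```

Request:
move_arm([
  [-1,0.8,-1,0.02,0.02,0],
  [-1.5,1.2,-4,0.04,0.05,0],
  [-1.5,1.2,-8,0.04,0.05,0],
  [-1.5,1.2,-12,0.04,0.05,0],
  [-1.5,1.2,-15,0.04,0.05,0],
])

```text
time: 20.35
eef_pos: [0.4137, 0.0629, 0.407]
eef_rot: [-180.0, -0.2, -7.1]
force: [0.6, 0.1, 0.1]
finger_gap: 0.0005
```

```bash
python3 - <<'E'
from hp import *
inc([.43,.1,.42],-7.7)
c=cams.calibration("wrist"); im=cams.grab_frame("wrist")[:,:,::-1]
def circ(x,y,r,z): 
    a=np.linspace(0,2*np.pi,60); return np.c_[x+r*np.cos(a),y+r*np.sin(a),0*a+z]
im=cv2.resize(im,None,fx=1.5,fy=1.5,interpolation=cv2.INTER_CUBIC)
for q in [circ(.5472,.1188,.04,.05),circ(.5472,.1188,.027,.165)]:
    cv2.polylines(im,[((proj(c,q)+.5)*1.5-.5).round().astype(int)],False,(0,0,255),1)
cv2.imwrite("pics/v9.png",im)
E
```

```text
inc [ 1.16 -3.88 -1.29] [-0.0006 -0.0037  0.0101] t 20.35 F [0.58 0.09 0.15] pos [0.4137 0.0629 0.407 ] [-179.97   -0.21   -7.12] gap 0.0005
```

View pics/v9.png

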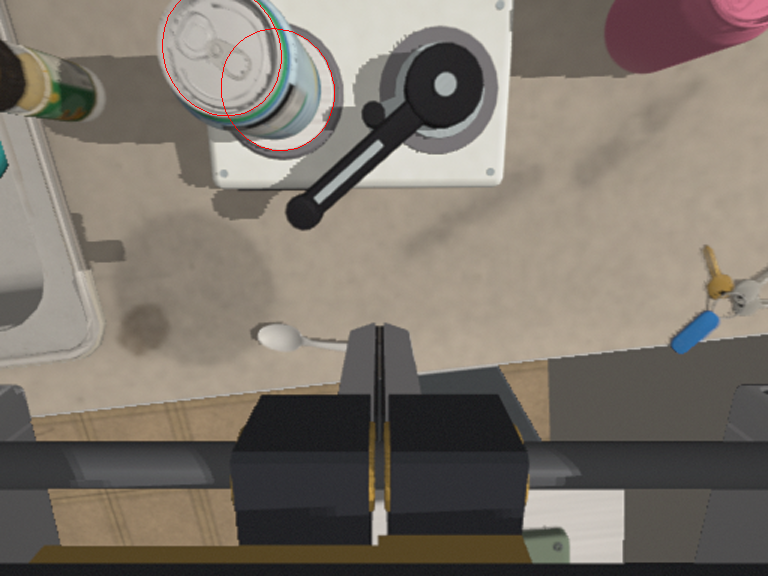

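The can is still centred: the lid and plate circles fit at (222,55) and (278,90). The handle, tip at (305,211), lies against the post at (373,113), and the gripper is clear of everything.

```bash
python3 -c "
from plant import manip; print(manip.finish_job())"
```

```text
the job is handed in; nothing more can be done
None
```

I stood the drink can on the cold plate and let go of it. Then I pushed the handle over until it snapped across, and pressed it home near its tip. The job was handed in at about 20.4 s; no verdict was reported.

- **Can:** after I let go, the lid centre measured (0.5477, 0.1183) against a plate centre of (0.5474, 0.1189), so it is within about 1 mm. The last picture, after the press, shows it upright and in the same place.
- **Press:** the push was 12–17 N horizontally for about 2 s. A vertical force of about 10 N came with it because the tool tilted about 3°, so the total peaked at 21 N in the readings, under the 35 N limit. The force on the post itself cannot be read; I estimate about 30 N from the lever arm.
- **Handle:** the last picture shows it lying against the stop post, with the gripper clear and the force reading about zero.
- **Bystanders:** the spice jar was still standing in the last picture. The pill bottle was out of view at the end; I never worked near it.
- **Disagreements:** early estimates from the scene camera differed from the wrist views by about 6–8 mm. I used the wrist views, which agreed with each other. The finger also slid briefly off the round end of the handle during the first part of the push, so I moved the contact point slightly inboard.

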